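# Lower a ratchet-held lid onto a beaker

## Task

Lower the splash lid onto the glass beaker under it: lift the ratchet's pawl clear so that it stays up, turn the crank handle backwards (clockwise seen from above) until the lid has pressed the beaker and its loose support down firm and sits on the rim with about 10 N, then lower the pawl back down onto the wheel's teeth and let go. The glass cracks if the lid is forced down on it (18 N is the limit), never force the wheel against the pawl, and leave the beaker and the other things on the bench standing where they are.

Things in the scene. Friction and masses are not known exactly. Their poses are not given: they have to be found in the camera images.
- unit: The lid lift, fixed: base plate 175 x 475 x 12 mm, grey gear housing (top at 58 mm), column 30 mm square, 324 mm high at y 175 mm. Origin on the ratchet wheel's vertical axis at bench level; z up, y from the wheel to column and lid, x away from the robot at yaw 0. In this frame the pawl's pivot is at (47, -78, 86) mm, the lid's axis at (0, 285) mm. A rack moves the lid 33 mm per rad of the wheel.
- wheel: Flat steel ratchet wheel, vertical axis, 112 mm in diameter; 20 saw teeth 6 mm high on its upper face at 47 mm radius, roots at 70 mm, crests at 76 mm height. Origin on the axis at bench level. Clockwise from above is backwards and lowers the lid. Stiff bearing (0.25 N m, about 3 N at the crank): wheel and lid stay where left. The lowered pawl blocks it backwards within a tooth (18 degrees).
- crank_grip (a point): Crank handle: black upright knob, 16 to 18 mm diameter, 46 mm high, top at 137 mm, spinning freely on its pin at 65 mm radius from the wheel's axis. This point: on its axis, 117 mm high, 26 mm over the crank arm. Lid highest: its bearing from unit x towards y is 235 degrees; backwards it swings along the robot's side, through 180, to a stop at 103 degrees.
- pawl: Steel pawl arm 10 mm wide, 78 mm long. Origin on its level pivot; x along the pivot (unit's x), y along the arm to the nose, z up when level. The nose reaches 15.5 mm below the pivot. It lies on the teeth level to 0.1 rad up. Lifting swings it nose up, stop at 1.65 rad. Slightly stiff pivot: let go below about 0.9 rad it falls shut by its weight, above 1.3 rad it stays up. Lifting takes 1 to 4 N.
- pawl_grip (a point): Grip point of the pawl's lifting bar, a round bar 10 mm in diameter, sticking out 47 mm from the arm along the pawl's +x, away from the wheel. On the bar's axis, 18 mm from its free end; 34 mm along x, 55 mm along the arm and 4 mm up from the pawl's origin. About 90 mm above the bench when the pawl is down, with 75 mm of free space below it.
- lid: White round splash lid, 100 mm in diameter, 5 mm thick at its rim, hung from a steel arm on the grey carriage of the column. Origin: centre of its underside. It only moves up and down, driven by the wheel.
- beaker: Glass beaker, 84 mm wide at its rim, 110 mm tall, 0.25 kg, loose on a round support plate of varying height, which gives 2 to 9 mm under the lid (2 to 3 N) before it is firm: unseen, to be felt. Origin: centre of its underside. In the end the lid must press on its rim with 5 to 18 N. 1 N more at the crank (over 2 to 3 N when running free) is 2 N more on the rim.
- beaker_rim (a point): Centre of the beaker's mouth, in the plane of its rim, 110 mm above its underside.
- vial: Bystander: amber glass vial, 26 mm diameter, 45 mm tall, on the lift's base plate; origin at its underside.
- weight: Bystander: brass weight, 28 mm diameter, 30 mm tall, on the lift's base plate; origin at its underside.
- reagent: Bystander: green reagent bottle, 60 mm diameter, 100 mm tall; origin at its underside.
- spare_beaker: Bystander: empty glass beaker, 90 mm diameter, 120 mm tall, left of the lift; origin at its underside.
- tip_box: Bystander: white box with blue lid, 85 x 120 x 65 mm; origin at its underside.
- pitcher: Bystander: clear plastic pitcher, 110 mm diameter, 160 mm tall; origin at its underside.
- wash: Bystander: white bottle with red cap, 60 mm diameter, 150 mm tall; origin at its underside.
Mind the look-alikes: they are no part of the job. Leave any black or brown look-alike of the beaker alone.

How it is judged (in metres and radians):
On the way, in this order (a step that is already met when the one before it is completed fails the run):
1. the pawl is lifted clear of the teeth (its bar more than 115 mm above the bench) (z of pawl_grip in the frame of unit above 0.115 m), for 0.2 s.
2. with the pawl up, the lid is wound down onto the beaker's rim and presses on it with more than 5 N (contact force between lid and beaker above 5 N and z of pawl_grip in the frame of unit above 0.11 m), for 0.2 s.
At the end, for the whole second after the job is handed in: The lid presses on the beaker's rim with 5 to 18 N, the beaker still under it (centres within 12 mm); the pawl lies on the wheel's teeth by its own weight (its bar less than 96.5 mm above the bench, touching the wheel); the wheel is at rest (contact force between lid and beaker between 5 and 18 N and horizontal distance between lid and beaker_rim below 0.012 m and z of pawl_grip in the frame of unit below 0.0965 m and contact force between pawl and wheel above 0.1 N and angular speed of wheel below 0.05 rad/s).
It fails at once if the lid is forced onto the glass with more than 18 N (contact force between lid and beaker above 18 N).
It fails at once if the wheel is forced against the pawl with more than 25 N (contact force between pawl and wheel above 25 N).
It fails at once if the beaker is moved by more than 15 mm (distance of beaker from where it was at the start of the episode above 0.015 m).
It fails at once if a bystander is moved by more than 30 mm (distance of any of vial, weight, reagent, spare_beaker, tip_box, pitcher, wash from where it was at the start of the episode above 0.03 m).
It also fails if it takes over 72 s, if anything falls off the work surface, if the arm or the gripper's body presses on something with over 40 N, if the wrist force passes 120 N, or if a joint passes its speed limit or range.

## Robot

A 6-joint arm with a two-finger parallel gripper is mounted at the origin on the work surface. World frame = base frame: x ahead of the robot, y to its left, z up, the work surface at z = 0. Lengths are in m, angles in degrees, forces in N, time in s.
With the tool pointing down it reaches from about 0.4 to 0.825 m from the base axis. Payload 7 kg.
Tool frame: the origin (TCP) lies midway between the tips of the shut fingers; the grasp point (between the pads) lies 19 mm behind it; z points along the fingers, y is the line along which they close (so a half turn about z gives the same grasp; the last joint's range is limited). The gripper opens to 88 mm and grips with 3 to 60 N. Pads are 19 mm wide; open, the fingers measure 130 mm over their backs; the gripper's body (78 mm by 193 mm) begins 47 mm behind the grasp point.
Start: joints at [80.621, 20.546, 0.682, 0, -70.136, -16.507], TCP at [0.295, 0.607, 0.227] pointing down, gripper open.
Joint ranges: [-176.03, 176.03], [-82.01, 121.73], [-58.28, 71.71], [-173.87, 95.51], [-174.79, -0.11], [-173.66, 173.66]. Speed limits (degrees/s): [136.94, 136.94, 172.46, 180, 180, 180].

## Interface

Orientations are given as [roll, pitch, yaw] about the fixed x, y, z axes, in that order (R = Rz(yaw) Ry(pitch) Rx(roll)).
In Python, from plant import r, eyes, workorder gives the robot as it stands.
- The arm moves only by the tool step_arm, never from a script. Its argument "plan" is a list of rows, each a list of 5 numbers: the shift along the tool's x, y, z each as a share of 25 cm, from -1 to 1, then the turn about the tool's z as a share of 60 degrees, from -1 to 1, then the finger opening in mm, from 0 to 87.6. In form: [[x, y, z, turn, jaw], ...]. A call has 1 to 12 rows; each row is the pose to reach, as a shift and turn from the pose commanded when the call began, along the tool's axes at that moment; what a row does not reach only later rows make up. A row lasts 1/12 s, in which the tool goes at most 41.7 mm and 7.16 degrees, less where a joint would pass 70% of its speed; a pose out of reach is approached as far as the arm can. A call with a number of a shift or a turn outside -1 to 1 is refused whole. A call with a gripper value outside its range is refused whole. The fingers move at their own pace and stop on an object; "newtons" is the grip in N (left out, the last holds). Time passes only in rows, so rows that repeat a pose let the fingers close. It gives the time, the measured TCP pose, the force, the opening and the grip force at its end, in the units of the state.
- r.get_state(): the state, without advancing time (a new reading comes with each control period).
- eyes.capture(name): name is "scene" or "top" or "wrist"; returns the picture (400x640x3 uint8, red, green, blue); there is no depth.
- eyes.camera_model(name): a dict with "fov_y" (degrees; the focal length in pixels is half the picture's height over the tangent of half this angle, whatever the lens; pixels are square), "cx", "cy" (the principal point, pixels), "world_to_cam" (4x4, takes a point from world to camera coordinates); the wrist camera has in their place "hand_eye" (4x4, takes a point from camera to tool coordinates, whose origin is the TCP and whose axes are the flange's). Camera axes: x right, y up, looking along -z (the intrinsics and any distortion apply to the point x, -y, -z); pixel columns grow to the right and rows downward; lengths in m; the calibration is good to about 2 mm. A picture is of the moment at which its call begins: read the wrist's pose just before it. camera_model takes no time and is no camera call.
- workorder.close_job(): hands the job in; it is judged then, once.
The state is a dict: "time_s": time; "joints": joint angles; "qd": joint speeds; "joint_torque": joint torques, N m; "tcp_pos": TCP position; "eef_rot": TCP orientation; "contact_force": force on the tool from outside, world axes, zero at the start; "moment": the same for the moment, N m; "gripper_width": finger opening in m; "gripper_force": force on a finger pad.
Only numpy, scipy, OpenCV 4.12 (cv2) and the standard library are available. Lean on these libraries where they do the work, as an engineer would, in place of code of your own. Each camera call takes 0.05 s, during which the arm holds its last target. There are 200 camera calls.

## Working session

There is one attempt and no reset: what is moved stays moved. The work goes in short steps, Python scripts to look and compute and a tool call to move; the robot and the scene stay as the last step left them, time stands still between calls to the robot, and variables do not carry over. Pictures are saved under pics/ and viewed, at most 10 in all, crops included, and the job is handed in when it is done.

Besides the shell and the picture viewer there is one more tool, called as a command line: name --pt "numbers of a row" for each row, then --argument value for the rest. step_arm: Moves the arm, as the interface text tells. Its arguments: {"type":"object","properties":{"plan":{"type":"array"},"newtons":{"type":"number"}},"required":["plan"]}

```bash
ls; mkdir -p pics
cat > h.py <<'E'
import numpy as np, cv2
from plant import r, eyes, workorder
from scipy.spatial.transform import Rotation as R
def snap(n,f):
    s=r.get_state(); im=eyes.capture(n); cv2.imwrite('pics/'+f,cv2.cvtColor(im,cv2.COLOR_RGB2BGR)); return im,s
E
python3 - <<'E'
from h import *
for n in ['scene','top','wrist']:
    m=eyes.camera_model(n); print(n,{k:(np.round(v,4).tolist() if hasattr(v,'shape') or isinstance(v,list) else v) for k,v in m.items()})
a,s=snap('scene','s1.png'); b,_=snap('top','t1.png'); print(s)
E
```

```text
pics
scene {'fov_y': 45.860619978645765, 'cx': 313.55376987778243, 'cy': 201.77423492846182, 'world_to_cam': [[0.0279, 0.9994, -0.0188, 0.0308], [-0.7717, 0.0335, 0.6351, 0.3914], [0.6353, -0.0032, 0.7722, -1.8001], [0.0, 0.0, 0.0, 1.0]]}
top {'fov_y': 47.66161591906118, 'cx': 319.6570748603223, 'cy': 206.32453060411981, 'world_to_cam': [[0.0147, -0.9997, -0.0204, -0.014], [0.9801, 0.0103, 0.1981, -0.6516], [-0.1979, -0.0229, 0.98, -1.4645], [0.0, 0.0, 0.0, 1.0]]}
wrist {'fov_y': 65.22325891153422, 'cx': 317.49558971098435, 'cy': 195.2152563701617, 'hand_eye': [[-0.0004, 0.9528, 0.3037, 0.0834], [1.0, 0.0006, -0.0005, -0.0011], [-0.0007, 0.3037, -0.9528, -0.1571], [0.0, 0.0, 0.0, 1.0]]}
{'time_s': 0.0, 'joints': array([ 8.06210377e+01,  2.05885202e+01,  6.32116196e-01, -1.96350210e-02,
       -7.01372753e+01, -1.65068017e+01]), 'qd': array([-0.00452242, -0.02070447,  0.03338853,  0.01513942, -0.01744645,
       -0.01941931]), 'joint_torque': array([-3.78531222e-04, -5.82727754e+01,  2.93042189e+01,  6.99670002e+00,
        6.75269999e-03, -1.68083188e-04]), 'tcp_pos': array([0.29450061, 0.60679528, 0.22564454]), 'eef_rot': array([ 1.79904937e+02, -8.92196962e-03, -2.58924430e+01]), 'contact_force': array([-0.62686653, -0.25415772, -0.25572736]), 'moment': array([-0.00613242, -0.0266385 ,  0.01886635]), 'gripper_force': 0.0, 'gripper_width': 0.08785207022299193}
```

View pics/s1.png

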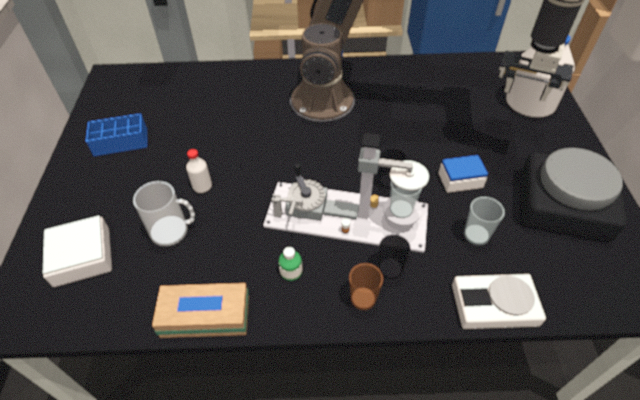

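View pics/t1.png

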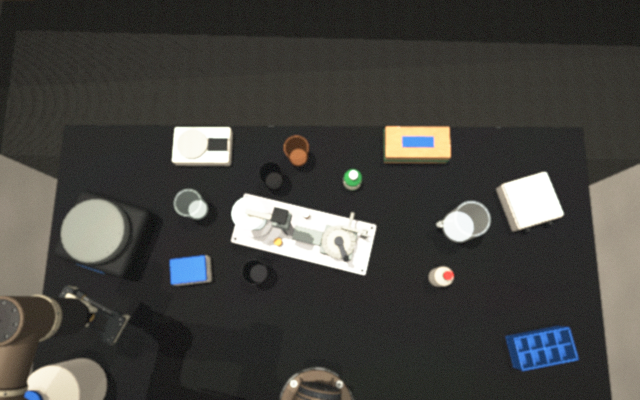

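The top picture shows the lift's white plate from about (232,240) to (376,240). The column is near (281,215), the wheel near (340,243), and the pawl near (358,222). In the scene picture the crank knob is near (298,175), the pawl near (282,203), and the clear beaker under the lid near (403,200).

Look-alikes to leave alone:
- the spare clear beaker, scene (483,220)
- the brown cup, scene (365,287)
- the black beakers, scene (395,255) and top (257,272), (272,178)

Next I'll fit the plate.

```bash
cat >> h.py <<'E'
def cam(n,s=None):
    m=eyes.camera_model(n); f=200/np.tan(np.radians(m['fov_y']/2))
    if n=='wrist':
        T=np.eye(4); T[:3,:3]=R.from_euler('xyz',s['eef_rot'],degrees=True).as_matrix(); T[:3,3]=s['tcp_pos']
        C=T@np.array(m['hand_eye'])
    else: C=np.linalg.inv(np.array(m['world_to_cam']))
    return f,m['cx'],m['cy'],C
def ray(c,u,v):
    f,cx,cy,C=c; d=C[:3,:3]@np.array([(u-cx)/f,-(v-cy)/f,-1]); return C[:3,3],d/np.linalg.norm(d)
def onz(c,u,v,z):
    o,d=ray(c,u,v); return o+d*(z-o[2])/d[2]
def proj(c,p):
    f,cx,cy,C=c; q=np.linalg.inv(C)@np.r_[p,1]; return np.array([cx+f*q[0]/-q[2],cy-f*q[1]/-q[2]])
def tri(c1,p1,c2,p2):
    o,d=ray(c1,*p1); o2,d2=ray(c2,*p2); A=np.c_[d,-d2]; t=np.linalg.lstsq(A,o2-o,rcond=None)[0]
    a,b=o+d*t[0],o2+d2*t[1]; return (a+b)/2,np.linalg.norm(a-b)
E
cat > fit.py <<'E'
from h import *
for n,f,box in [('top','t1.png',(222,185,385,280)),('scene','s1.png',(255,170,440,260))]:
    im=cv2.imread('pics/'+f); c=cam(n); x0,y0,x1,y1=box
    g=im[y0:y1,x0:x1].min(2); m=(g>120).astype(np.uint8)
    k=max(cv2.findContours(m,0,2)[0],key=cv2.contourArea).reshape(-1,2)+[x0,y0]
    P=np.array([onz(c,u,v,.012)[:2] for u,v in k]).astype(np.float32)
    h=cv2.convexHull(P); b=cv2.minAreaRect(h); print(n,b)
    print(np.round(cv2.boxPoints(b),3).tolist())
a=cv2.resize(cv2.imread('pics/t1.png')[190:290,225:385],None,fx=4.8,fy=4.8,interpolation=2)[:,:768]
cv2.imwrite('pics/tc.png',a)
b=cv2.resize(cv2.imread('pics/s1.png')[130:260,255:440],None,fx=4.3,fy=4.3,interpolation=2); cv2.imwrite('pics/sc.png',b)
E
python3 fit.py
```

```text
top ((0.5807639360427856, 0.06173387169837952), (0.5067664384841919, 0.2027958184480667), 76.99594116210938)
[[0.42500001192092896, -0.16200000047683716], [0.6230000257492065, -0.20800000429153442], [0.7369999885559082, 0.28600001335144043], [0.5389999747276306, 0.3310000002384186]]
scene ((0.502682626247406, 0.06761431694030762), (0.47929051518440247, 0.32189685106277466), 77.0818099975586)
[[0.2919999957084656, -0.12999999523162842], [0.6060000061988831, -0.20200000703334808], [0.7129999995231628, 0.26499998569488525], [0.39899998903274536, 0.3370000123977661]]
```

View pics/tc.png

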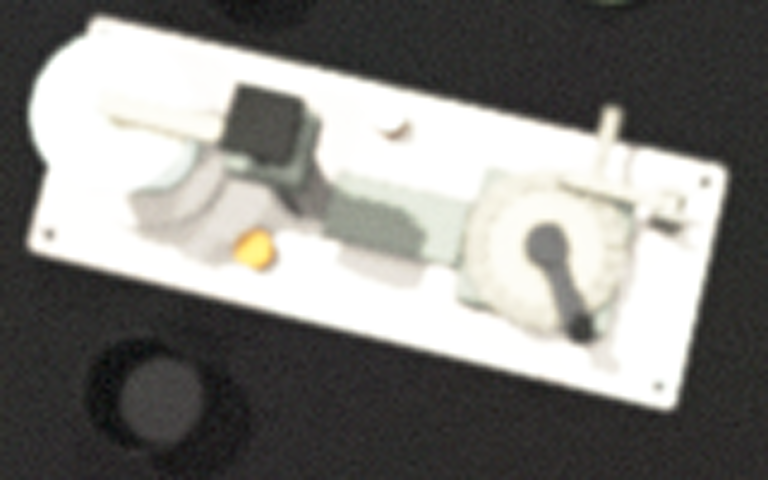

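View pics/sc.png

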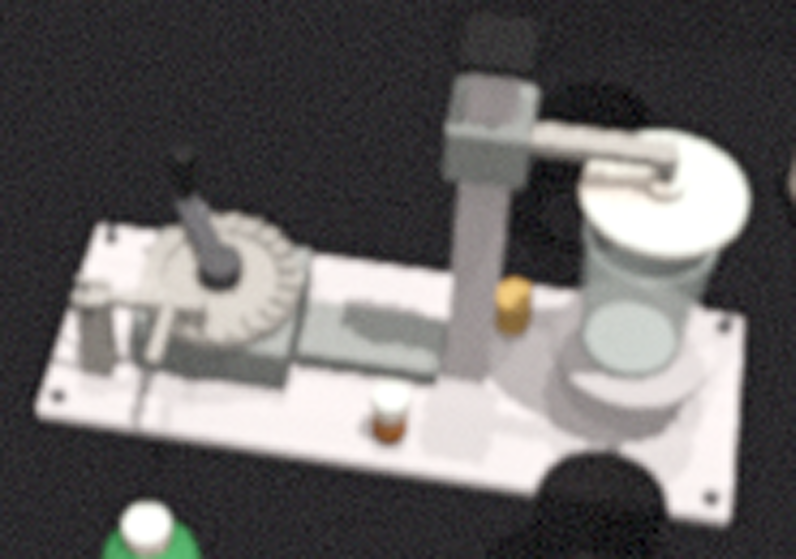

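The crops show the wheel hub at about tc(548,243), the knob at tc(582,328), the lifting bar's free end at tc(612,108), the pawl pivot bracket at tc(670,205) and the lid at tc(90,110). The lift is the only one with a wheel, and the beaker under the lid is clear. Now I'll turn these pixels into positions.

Run:
```python
from h import *
ct,cs=cam('top'),cam('scene')
T=lambda u,v:(u/4.8+225-.5+.5/4.8,v/4.8+190-.5+.5/4.8)
S=lambda u,v:(u/4.3+255-.5+.5/4.3,v/4.3+130-.5+.5/4.3)
ks=[[(95,15),(727,170),(675,410),(28,250)],[(745,522-8),None,None,None]]
pt=[onz(ct,*T(*p),.012)[:2] for p in [(95,15),(727,168),(675,408),(28,250)]]
ps=[onz(cs,*S(*p),.012)[:2] for p in [(732,518),(38,410),(98,225),(745,318)]]
for q in (pt,ps):
    q=np.array(q); print(np.round(q,4).tolist(), 'ctr',q.mean(0),[round(np.linalg.norm(q[i]-q[i-1]),3) for i in range(4)])
    d=(q[0]+q[3]-q[1]-q[2]); print('yaw',np.degrees(np.arctan2(d[1],d[0]))-90)
def show(n,a,b): print(n,*[np.round(x,4) for x in tri(ct,T(*a),cs,S(*b))])
show('hub',(548,243),(220,268))
show('knobtop',(582,328),(183,158))
show('barend',(612,108),(153,357))
show('coltop',(268,122),(500,45))
show('lidtop?',(90,112),(665,193))
print('wheel disc top z.076',onz(ct,*T(550,245),.076),onz(cs,*S(222,280),.073))
```

```text
[[0.7086, 0.262], [0.5999, -0.2007], [0.4281, -0.1624], [0.5345, 0.3021]] ctr [0.56777558 0.05026719] [np.float64(0.179), np.float64(0.475), np.float64(0.176), np.float64(0.477)]
yaw -13.05413100195453
[[0.7064, 0.266], [0.5982, -0.1968], [0.4276, -0.1587], [0.5375, 0.3053]] ctr [0.56743704 0.05394519] [np.float64(0.173), np.float64(0.475), np.float64(0.175), np.float64(0.477)]
yaw -13.24334613394781
hub [ 0.5351 -0.0689  0.0832] 0.0035
knobtop [ 0.4734 -0.0913  0.1288] 0.0023
barend [ 0.6259 -0.1126  0.1023] 0.0016
coltop [0.5745 0.1005 0.3202] 0.0057
lidtop? [0.598  0.2168 0.214 ] 0.0117
wheel disc top z.076 [ 0.53464105 -0.07217855  0.076     ] [ 0.53735124 -0.06612958  0.073     ]
```

```bash
cat >> h.py <<'E'
W=np.array([.5355,-.069]); YAW=-13.15
def u2w(p):
    a=np.radians(YAW); c,s=np.cos(a),np.sin(a); return np.array([W[0]+c*p[0]-s*p[1],W[1]+s*p[0]+c*p[1],p[2]])
def w2u(p):
    a=np.radians(YAW); c,s=np.cos(a),np.sin(a); d=np.array(p[:2])-W; return np.array([c*d[0]+s*d[1],-s*d[0]+c*d[1],p[2]])
def sh(p,yaw=YAW,pos=None,rot=None):
    s=r.get_state(); pos=s['tcp_pos'] if pos is None else pos; rot=s['eef_rot'] if rot is None else rot
    M=R.from_euler('xyz',rot,degrees=True).as_matrix(); return np.round(np.r_[M.T@(np.array(p)-pos)/.25,-(yaw-rot[2])/60],4)
E
python3 - <<'E'
from h import *
a=np.array([.2945,.607,.227]); ro=[180,0,-25.9]
p1=np.array([.36,.37,.23]);p2=np.array([.43,.13,.23]);p3=np.array([.45,-.09,.23]); r2=[180,0,YAW]
print(sh(p1,pos=a,rot=ro),sh(p2,pos=p1,rot=r2),sh(p3,pos=p2,rot=r2),u2w([.081,-.023,.09]))
E
```

```text
[ 0.6498  0.7383 -0.012  -0.2125] [ 0.4911  0.8711  0.     -0.    ] [ 0.2781  0.8387  0.     -0.    ] [ 0.60914348 -0.10982448  0.09      ]
```

step_arm --pt "0.65 0.738 -0.012 -0.2125 60" --pt "0.65 0.738 -0.012 -0.2125 60" --pt "0.65 0.738 -0.012 -0.2125 60" --pt "0.65 0.738 -0.012 -0.2125 60" --pt "0.65 0.738 -0.012 -0.2125 60" --pt "0.65 0.738 -0.012 -0.2125 50"

```text
time_s: 0.6
tcp_pos: [0.3603, 0.3677, 0.2293]
eef_rot: [180.0, 0.0, -13.1]
contact_force: [1.6, 0.2, 0.7]
gripper_width: 0.0577
gripper_force: 0.0
```

step_arm --pt "0.49 0.871 0 0 50" --pt "0.49 0.871 0 0 50" --pt "0.49 0.871 0 0 50" --pt "0.49 0.871 0 0 50" --pt "0.49 0.871 0 0 50" --pt "0.49 0.871 0 0 50"

```text
time_s: 1.1
tcp_pos: [0.4299, 0.1284, 0.2297]
eef_rot: [-180.0, -0.0, -13.1]
contact_force: [1.9, 0.5, 0.0]
gripper_width: 0.0498
gripper_force: 0.0
```

step_arm --pt "0.28 0.84 0 0 50" --pt "0.28 0.84 0 0 50" --pt "0.28 0.84 0 0 50" --pt "0.28 0.84 0 0 50" --pt "0.28 0.84 0 0 50" --pt "0.28 0.84 0 0 50" --pt "0.28 0.84 0 0 50"

```text
time_s: 1.68
tcp_pos: [0.4501, -0.0929, 0.2291]
eef_rot: [180.0, 0.1, -13.4]
contact_force: [-0.1, -1.2, -0.6]
gripper_width: 0.05
gripper_force: 0.0
```

Run:
```python
from h import *
print(sh(u2w([.081,-.023,.20])))
im,s=snap('wrist','w1.png'); print(s['time_s'],s['tcp_pos'],s['eef_rot'],s['contact_force'])
```

```text
[ 0.6346 -0.0814  0.1159 -0.0039]
1.6833 [ 0.45011292 -0.09289652  0.22913688] [ 1.79964054e+02  5.59589584e-02 -1.33830380e+01] [-0.05522358 -1.16816066 -0.55055506]
```

View pics/w1.png

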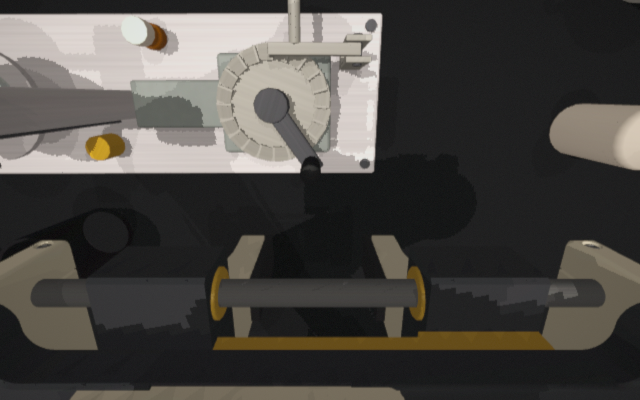

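The wrist picture shows the wheel centred near (273,103), the knob top near (311,163), and the pawl arm along v≈48 from u=268 to 361. The lifting bar runs up the picture at u≈294.

Run:
```python
from h import *
s=r.get_state(); s=dict(s); c=cam('wrist',s)
for n,u,v,z in [('wheel',273,103.5,.074),('hub',271,105,.093),('knobtop',311,161,.137),('bar near arm',294,42,.09),('bar up',294,5,.09),('nose end',268,48,.09),('arm',360,48,.09),('plateR top',381,14,.012),('plateR bot',375,173,.012)]:
    p=onz(c,u,v,z); print(n,np.round(p,4),np.round(w2u(p)*1e3,1))
```

```text
wheel [ 0.5343 -0.067   0.074 ] [-1.6  1.7 74. ]
hub [ 0.5334 -0.0675  0.093 ] [-2.4  1.  93. ]
knobtop [ 0.4838 -0.0933  0.137 ] [-44.8 -35.5 137. ]
bar near arm [ 0.5789 -0.1006  0.09  ] [ 49.5 -20.9  90. ]
bar up [ 0.606  -0.1077  0.09  ] [ 77.4 -21.7  90. ]
nose end [ 0.5796 -0.0776  0.09  ] [44.9  1.7 90. ]
arm [ 0.5612 -0.155   0.09  ] [ 44.6 -77.9  90. ]
plateR top [ 0.596  -0.1948  0.012 ] [  87.6 -108.7   12. ]
plateR bot [ 0.4269 -0.158   0.012 ] [ -85.5 -111.4   12. ]
```

```bash
sed -i 's/W=np.array(\[.5355,-.069\])/W=np.array([.5343,-.0676])/' h.py
python3 - <<'E'
from h import *
print(sh(u2w([.082,-.023,.20])),sh(u2w([.082,-.023,.071])))
E
```

```text
[ 0.6338 -0.0802  0.116  -0.0034] [ 0.6343 -0.0803  0.632  -0.0034]
```

step_arm --pt "0.634 -0.08 0.1 0 50" --pt "0.634 -0.08 0.1 0 50" --pt "0.634 -0.08 0.1 0 50" --pt "0.634 -0.08 0.1 0 50" --pt "0.634 -0.08 0.25 0 50" --pt "0.634 -0.08 0.4 0 50" --pt "0.634 -0.08 0.4 0 50"

```text
time_s: 2.32
tcp_pos: [0.605, -0.105, 0.1215]
eef_rot: [179.9, 0.7, -13.2]
contact_force: [-1.5, 0.0, -1.8]
gripper_width: 0.0501
gripper_force: 0.0
```

Run:
```python
from h import *
im,s=snap('wrist','w2.png'); print(s['time_s'],w2u(s['tcp_pos']),s['eef_rot'],s['contact_force'])
print(proj(cam('wrist',s),u2w([.081,-.023,.09])),proj(cam('wrist',s),s['tcp_pos']))
```

```text
2.3167 [ 0.07732258 -0.02033868  0.12147782] [179.87657447   0.72002612 -13.17456908] [-1.51193603  0.0061552  -1.76285053]
[322.80377452 223.62871226] [319.09663522 252.26507456]
```

View pics/w2.png

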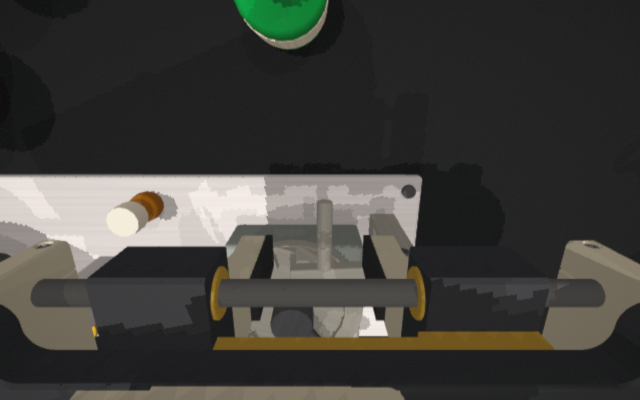

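The bar is between the open fingers, at u≈325 with its free end at v=200, as predicted. I'll lower and grip.

Run:
```python
from h import *
print(sh(u2w([.082,-.0235,.071])))
```

```text
[0.0138 0.0118 0.2182 0.0009]
```

step_arm --pt "0.0 0.002 0.1 0 50" --pt "0.0 0.002 0.2 0 50" --pt "0.0 0.002 0.2 0 50" --pt "0.0 0.002 0.2 0 50"

```text
time_s: 2.7
tcp_pos: [0.6097, -0.1065, 0.0812]
eef_rot: [180.0, -0.0, -13.1]
contact_force: [0.7, -0.5, 0.4]
gripper_width: 0.0498
gripper_force: 0.0
```

Run:
```python
from h import *
s=r.get_state(); print(s['time_s'],w2u(s['tcp_pos']),s['eef_rot'],s['contact_force'],sh(u2w([.082,-.0235,.071])))
```

```text
2.7 [ 0.08225056 -0.02074978  0.08123114] [ 1.79969414e+02 -1.20727957e-02 -1.30636917e+01] [ 0.72417285 -0.47271998  0.44433676] [-0.001   0.011   0.0409  0.0014]
```

step_arm --pt "0 0.011 0.04 0 50" --pt "0 0.011 0.04 0 50" --pt "0 0.011 0.04 0 8" --pt "0 0.011 0.04 0 4" --pt "0 0.011 0.04 0 4" --pt "0 0.011 0.04 0 4" --pt "0 0.011 0.04 0 4" --pt "0 0.011 0.04 0 4" --newtons 12

```text
time_s: 3.37
tcp_pos: [0.6088, -0.1097, 0.0697]
eef_rot: [-180.0, -0.0, -13.1]
contact_force: [-0.6, 0.1, -0.4]
gripper_width: 0.0156
gripper_force: 0.0
```

Run:
```python
from h import *
s=r.get_state(); print(s['time_s'],w2u(s['tcp_pos']),s['eef_rot'],s['contact_force'],s['gripper_width'],s['gripper_force'])
# arc shares relative to current, pivot (47,-78,86)
th0=0.03
f=lambda t:np.array([-.078+.055*np.cos(t)-.004*np.sin(t),.086+.055*np.sin(t)+.004*np.cos(t)])
for t in np.linspace(.05,1.5,12):
    d=f(t)-f(.0); print(round(t,2),np.round([-d[0]/.25,-d[1]/.25],3))
```

```text
3.3667 [ 0.08215884 -0.02405961  0.069732  ] [-1.79997834e+02 -1.14077389e-02 -1.31367291e+01] [-0.62378232  0.09819731 -0.35488706] 0.015571602202807977 0.0
0.05 [ 0.001 -0.011]
0.18 [ 0.007 -0.04 ]
0.31 [ 0.016 -0.067]
0.45 [ 0.028 -0.093]
0.58 [ 0.044 -0.117]
0.71 [ 0.063 -0.139]
0.84 [ 0.085 -0.159]
0.97 [ 0.109 -0.175]
1.1 [ 0.135 -0.188]
1.24 [ 0.163 -0.197]
1.37 [ 0.191 -0.203]
1.5 [ 0.22  -0.205]
```

step_arm --pt "0 0 0 0 4" --pt "0 0 0 0 4" --pt "0 0 0 0 4" --pt "0 0 0 0 4"

```text
time_s: 3.7
tcp_pos: [0.6086, -0.1102, 0.0696]
eef_rot: [180.0, 0.0, -13.1]
contact_force: [-0.6, -4.4, 1.3]
gripper_width: 0.0092
gripper_force: 12.0
```

step_arm --pt "0.002 0.003 -0.02 0 4" --pt "0.002 0.007 -0.04 0 4" --pt "0.002 0.016 -0.067 0 4" --pt "0.002 0.028 -0.093 0 4" --pt "0.002 0.044 -0.117 0 4" --pt "0.002 0.063 -0.139 0 4" --pt "0.002 0.085 -0.159 0 4" --pt "0.002 0.109 -0.175 0 4" --pt "0.002 0.135 -0.188 0 4" --pt "0.002 0.163 -0.197 0 4" --pt "0.002 0.191 -0.203 0 4" --pt "0.002 0.21 -0.205 0 4"

```text
time_s: 4.7
tcp_pos: [0.5971, -0.161, 0.122]
eef_rot: [-180.0, -0.0, -13.1]
contact_force: [-2.9, 3.8, 3.3]
gripper_width: 0.0094
gripper_force: 12.0
```

step_arm --pt "0 0 0 0 4" --pt "0 0 0 0 4"

```text
time_s: 4.87
tcp_pos: [0.5972, -0.1613, 0.1219]
eef_rot: [180.0, -0.0, -13.1]
contact_force: [-4.3, 2.4, 6.4]
gripper_width: 0.0094
gripper_force: 12.0
```

Run:
```python
from h import *
s=r.get_state(); print(s['time_s'],w2u(s['tcp_pos']),s['eef_rot'],s['contact_force'],s['gripper_width'],s['gripper_force'])
im,s=snap('scene','s2.png')
cv2.imwrite('pics/s2c.png',cv2.resize(im[130:260,235:440,::-1],None,fx=3.9,fy=3.9,interpolation=2))
```

```text
4.8667 [ 0.08251515 -0.07692632  0.12194252] [ 1.79992537e+02 -2.67302749e-02 -1.31442414e+01] [-4.33258776  2.44683871  6.40563649] 0.00943056322290659 12.001027464866638
```

View pics/s2c.png

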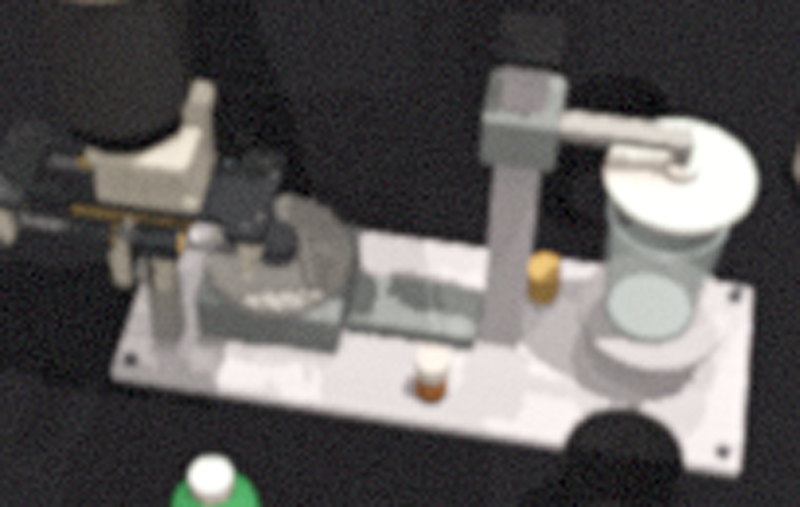

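The pawl is up: the bar is between the fingers at 141 mm, about 1.47 rad, and the rest of the scene is unchanged. I'll release it and move to the crank.

Run:
```python
from h import *
c=cam('wrist',dict(tcp_pos=[.45011,-.0929,.22914],eef_rot=[179.964,.056,-13.383]))
for v in (168,172,176): p=w2u(onz(c,311,v,.137)); print(p,np.degrees(np.arctan2(p[1],p[0]))%360,np.hypot(*p[:2]))
im=cv2.imread('pics/w1.png')[130:200,280:345]; g=im.max(2); print(g[::4,::4])
```

```text
[-0.04886051 -0.0378619   0.137     ] 217.77202282478655 0.0618132047008744
[-0.05220096 -0.03782586  0.137     ] 215.92784043286264 0.06446499619515184
[-0.05556824 -0.03778954  0.137     ] 214.21791209464465 0.06720028530887505
[[ 96  93  98  95  93  82 117 179 176 175 177 161 125 147 159 215 215]
 [110  95  94  95  94  85 113 141 182 176 177 122 130 149 152 216 216]
 [175  92  93  94  93  92  74 120 167 186 124 157 132 178 172 218 218]
 [187 169  95  94  95  93  90  81 132 168 150 160 131 147 151 215 215]
 [136 170 112  93  93  93  92  88 107  99 156 157 131 157 200 213 212]
 [169 169 183  90  93  95  91  92  77  92  91 138 134 186 217 229 215]
 [168 168 186 168  93  93  94  92  90  85 163 177 178 177 178 183 218]
 [173 173 183 168 186  92  85  21  21  32 164 180 181 180 180 182 182]
 [220 222 222 223 222 121  22  23  21  22  53 176 177 176 178 178 178]
 [225 232 232 227 223 216  33  55  51  25  49 178 177 177 177 177 177]
 [232 232 232 232 225 124  31  34  46  31  77 179 179 179 179 178 178]
 [ 34  33  33  34  30  24  22  26  27  24  25  26  23  23  24  21  22]
 [ 34  33  33  30  32  26  25  23  25  23  23  22  23  19  24  23  23]
 [ 34  34  34  31  30  31  24  23  24  24  24  24  23  22  24  21  22]
 [ 34  34  31  32  29  30  30  24  21  21  22  22  23  24  23  21  22]
 [ 34  34  34  31  33  33  24  23  20  24  23  23  24  21  24  24  25]
 [ 35  34  34  33  34  32  23  25  21  24  24  22  22  21  24  23  24]
 [ 32  34  35  33  32  33  28  22  24  25  23  24  24  21  23  21  23]]
```

step_arm --pt "0 0 0 0 14" --pt "0 0 0 0 24" --pt "0 0 0 0 32" --pt "0 0 0 0 36" --pt "0 0 0 0 40" --pt "0 0 -0.12 0 40" --pt "0 0 -0.28 0 40" --pt "0 0 -0.36 0 40" --pt "-0.15 0 -0.36 0 40" --pt "-0.3 -0.08 -0.36 0 40" --pt "-0.44 -0.16 -0.36 0 40" --pt "-0.54 -0.16 -0.36 0 40"

```text
time_s: 5.92
tcp_pos: [0.473, -0.0895, 0.2107]
eef_rot: [-180.0, -0.0, -13.1]
contact_force: [-0.2, 0.1, -0.3]
gripper_width: 0.04
gripper_force: 0.0
```

step_arm --pt "0 0 0 0 40" --pt "0 0 0 0 40"

```text
time_s: 6.08
tcp_pos: [0.4744, -0.0908, 0.2117]
eef_rot: [-180.0, -0.1, -13.0]
contact_force: [1.0, 0.0, -0.2]
gripper_width: 0.0399
gripper_force: 0.0
```

Run:
```python
from h import *
im,s=snap('wrist','w3.png'); print(s['time_s'],w2u(s['tcp_pos']),s['eef_rot'],s['contact_force'],s['gripper_width'])
print(proj(cam('wrist',s),u2w([-.0545,-.0354,.137])))
```

```text
6.0833 [-0.05303608 -0.03622019  0.2117147 ] [-1.79953574e+02 -1.11189868e-01 -1.30412633e+01] [ 0.96472723  0.04662678 -0.16729198] 0.03991269242898064
[317.58284838 208.87858026]
```

View pics/w3.png

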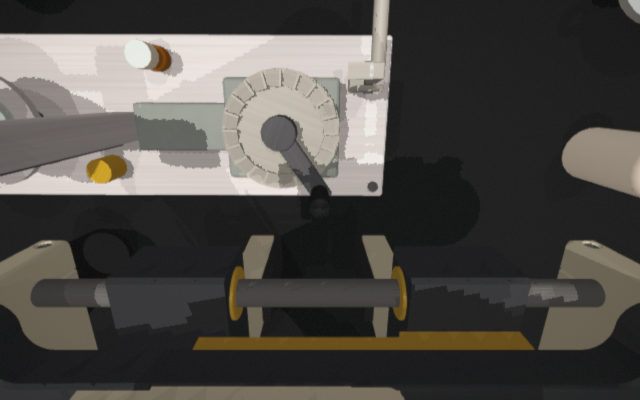

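The pawl stands up on its own, with its bar upright at u≈380, v 0–70. The knob top is at about (319,210), matching the prediction. I'll go down onto the knob.

step_arm --pt "-0.005 0 0.12 0 40" --pt "-0.005 0 0.26 0 40" --pt "-0.005 0 0.38 0 40" --pt "-0.005 0 0.45 0 40" --pt "-0.005 0 0.45 0 40" --pt "-0.005 0 0.45 0 40"

```text
time_s: 6.63
tcp_pos: [0.474, -0.0915, 0.0976]
eef_rot: [179.9, 0.1, -13.2]
contact_force: [1.0, 0.0, 0.2]
gripper_width: 0.0402
gripper_force: 0.0
```

step_arm --pt "0 0 0 0 12" --pt "0 0 0 0 12" --pt "0 0 0 0 12" --pt "0 0 0 0 12" --pt "0 0 0 0 12" --pt "0 0 0 0 12" --newtons 20

```text
time_s: 7.13
tcp_pos: [0.4741, -0.0911, 0.0993]
eef_rot: [-180.0, -0.1, -13.1]
contact_force: [-1.7, 0.2, 6.9]
gripper_width: 0.0168
gripper_force: 20.0
```

Run:
```python
from h import *
s=r.get_state(); print(s['time_s'],w2u(s['tcp_pos']),s['eef_rot'],s['contact_force'],s['gripper_width'],s['gripper_force'])
```

```text
7.1333 [-0.05329183 -0.03659248  0.09933692] [-1.79988886e+02 -7.57376200e-02 -1.31159918e+01] [-1.70295133  0.21873731  6.86481271] 0.016797148089255663 20.000513261184096
```

Run:
```python
from h import *
c=cam('scene'); S=lambda u,v:(u/4.3+255-.5+.5/4.3,v/4.3+130-.5+.5/4.3)
ax=u2w([0,.285,0])[:2]; print(ax)
for z in (.04,.06,.15,.16,.17,.18,.19,.2): 
    p=proj(c,np.r_[ax,z]); print(z,np.round((p-[254.6,129.6])*4.3))
# lid + rim ellipse edges (front/back/left/right) in crop for candidate heights
u=np.array([.9738,-.2275])
for n,rr,zs in (('lid',.05,(.16,.165,.17,.175,.18,.185,.19)),('rim',.042,(.14,.15,.16)),('base',.04,(.03,.04,.05))):
    for z in zs:
        q=np.array([proj(c,np.r_[ax+rr*np.array([np.cos(a),np.sin(a)]),z]) for a in np.linspace(0,6.28,90)]); q=(q-[254.6,129.6])*4.3
        print(n,z,'L %d R %d T %d B %d'%(q[:,0].min(),q[:,0].max(),q[:,1].min(),q[:,1].max()))
im=cv2.imread('pics/s1.png'); g=im[150:240,395:418].min(2); print(im[165:235:1,404].tolist())
```

```text
[0.59913783 0.20992667]
0.04 [629. 367.]
0.06 [633. 349.]
0.15 [650. 261.]
0.16 [652. 251.]
0.17 [654. 241.]
0.18 [656. 230.]
0.19 [659. 220.]
0.2 [661. 209.]
lid 0.16 L 573 R 731 T 193 B 311
lid 0.165 L 574 R 733 T 188 B 306
lid 0.17 L 574 R 734 T 183 B 301
lid 0.175 L 575 R 735 T 177 B 296
lid 0.18 L 576 R 736 T 172 B 291
lid 0.185 L 577 R 738 T 167 B 285
lid 0.19 L 578 R 739 T 161 B 280
rim 0.14 L 582 R 714 T 223 B 322
rim 0.15 L 584 R 716 T 212 B 312
rim 0.16 L 585 R 718 T 202 B 301
base 0.03 L 568 R 686 T 330 B 422
base 0.04 L 570 R 688 T 321 B 413
base 0.05 L 571 R 690 T 312 B 404
[[200, 209, 218], [174, 180, 187], [137, 143, 149], [173, 184, 188], [211, 222, 226], [209, 220, 226], [180, 192, 202], [163, 172, 183], [158, 168, 179], [178, 189, 200], [214, 223, 234], [238, 247, 255], [249, 255, 255], [254, 255, 255], [255, 255, 255], [255, 255, 255], [255, 255, 255], [255, 255, 255], [255, 255, 255], [255, 255, 255], [255, 255, 255], [252, 255, 255], [233, 240, 239], [192, 199, 202], [143, 149, 150], [121, 125, 123], [118, 121, 118], [115, 119, 114], [126, 129, 125], [152, 157, 152], [177, 180, 178], [175, 179, 175], [159, 164, 161], [157, 160, 157], [155, 160, 155], [167, 171, 167], [193, 198, 195], [206, 211, 207], [205, 211, 206], [208, 213, 208], [204, 210, 204], [204, 209, 203], [206, 210, 204], [206, 211, 206], [206, 211, 206], [204, 211, 204], [207, 211, 205], [207, 212, 206], [209, 212, 207], [207, 213, 207], [199, 205, 199], [180, 185, 180], [170, 173, 173], [194, 196, 202], [216, 217, 224], [223, 224, 232], [225, 226, 233], [222, 222, 230], [217, 218, 226], [188, 188, 197], [158, 159, 166], [140, 143, 149], [143, 143, 149], [134, 135, 142], [142, 140, 146], [141, 141, 147], [151, 152, 161], [183, 185, 192], [213, 214, 221], [224, 226, 233]]
```

The scene ray estimates put the lid underside at about 215 mm and the rim at about 177–182 mm, a gap of roughly 35 mm. I'll wind most of that off freely first.

```bash
cat >> h.py <<'E'
def arc(b0,b1,n,rad=.0648):
    b=np.radians(np.linspace(b0,b1,n+1)); d=rad*np.c_[np.cos(b)-np.cos(b[0]),-(np.sin(b)-np.sin(b[0]))]/.25
    print([[round(x,4),round(y,4),0,0,12] for x,y in d[1:]])
E
python3 -c "
from h import *
arc(214.5,178,12)"
```

```text
[[np.float64(-0.0075), np.float64(-0.0115), 0, 0, 12], [np.float64(-0.0144), np.float64(-0.0235), 0, 0, 12], [np.float64(-0.0206), np.float64(-0.0357), 0, 0, 12], [np.float64(-0.0261), np.float64(-0.0483), 0, 0, 12], [np.float64(-0.031), np.float64(-0.0612), 0, 0, 12], [np.float64(-0.0352), np.float64(-0.0743), 0, 0, 12], [np.float64(-0.0387), np.float64(-0.0876), 0, 0, 12], [np.float64(-0.0415), np.float64(-0.1011), 0, 0, 12], [np.float64(-0.0436), np.float64(-0.1147), 0, 0, 12], [np.float64(-0.0449), np.float64(-0.1284), 0, 0, 12], [np.float64(-0.0455), np.float64(-0.1421), 0, 0, 12], [np.float64(-0.0454), np.float64(-0.1559), 0, 0, 12]]
```

step_arm --pt "-0.0075 -0.0115 0 0 12" --pt "-0.0144 -0.0235 0 0 12" --pt "-0.0206 -0.0357 0 0 12" --pt "-0.0261 -0.0483 0 0 12" --pt "-0.031 -0.0612 0 0 12" --pt "-0.0352 -0.0743 0 0 12" --pt "-0.0387 -0.0876 0 0 12" --pt "-0.0415 -0.1011 0 0 12" --pt "-0.0436 -0.1147 0 0 12" --pt "-0.0449 -0.1284 0 0 12" --pt "-0.0455 -0.1421 0 0 12" --pt "-0.0454 -0.1559 0 0 12"

```text
time_s: 8.13
tcp_pos: [0.4727, -0.0503, 0.0993]
eef_rot: [-180.0, -0.1, -13.1]
contact_force: [1.1, -4.5, 5.3]
gripper_width: 0.0168
gripper_force: 20.0
```

```bash
cat >> h.py <<'E'
def st(n=4):
    fs=[];
    for i in range(n):
        im=eyes.capture('scene'); s=r.get_state(); fs.append(s['contact_force'])
    p=w2u(s['tcp_pos']); b=np.arctan2(p[1],p[0]); a=np.radians(YAW); c,q=np.cos(a),np.sin(a)
    F=np.array(fs); U=np.c_[c*F[:,0]+q*F[:,1],-q*F[:,0]+c*F[:,1]]
    t=np.array([np.sin(b),-np.cos(b)]); n_=np.array([np.cos(b),np.sin(b)])
    print('t',round(s['time_s'],2),'u',np.round(p*1e3,2),'b',round(np.degrees(b)%360,2),'rad',round(np.hypot(*p[:2])*1e3,2),'Ftan',np.round(-U@t,2),round(-(U@t).mean(),2),'Frad',round((U@n_).mean(),2),'Fz',round(F[:,2].mean(),1),'w',round(s['gripper_width']*1e3,1))
    return im
E
python3 - <<'E'
from h import *
im=st(4); cv2.imwrite('pics/s3.png',im[:,:,::-1]); print(im[165:225,404].min(1).tolist())
E
```

```text
t 8.33 u [-63.78   3.31  99.33] b 177.03 rad 63.87 Ftan [-0.01 -0.39 -0.86 -0.76] -0.5 Frad -0.59 Fz 6.0 w 16.8
[100, 175, 213, 219, 209, 208, 198, 169, 137, 161, 194, 188, 167, 155, 155, 162, 196, 229, 246, 254, 254, 253, 253, 254, 255, 254, 255, 247, 222, 191, 179, 171, 157, 151, 151, 169, 191, 203, 204, 203, 205, 203, 203, 204, 203, 204, 203, 203, 205, 204, 196, 177, 168, 195, 214, 221, 223, 221, 213, 190]
```

```bash
sed -i 's/print(\[\[round(x,4),round(y,4),0,0,12\]/print([[float(round(x,4)),float(round(y,4)),0,0,12]/' h.py; python3 -c "
from h import *
arc(178,174,4);arc(174,170,4)
for i in range(170,130,-2): arc(i,i-2,1)"
```

```text
[[0.0002, -0.0045, 0, 0, 12], [0.0005, -0.009, 0, 0, 12], [0.0008, -0.0135, 0, 0, 12], [0.0013, -0.018, 0, 0, 12]]
[[0.0005, -0.0045, 0, 0, 12], [0.0011, -0.009, 0, 0, 12], [0.0018, -0.0135, 0, 0, 12], [0.0025, -0.0179, 0, 0, 12]]
[[0.0017, -0.0089, 0, 0, 12]]
[[0.002, -0.0088, 0, 0, 12]]
[[0.0023, -0.0087, 0, 0, 12]]
[[0.0026, -0.0087, 0, 0, 12]]
[[0.0029, -0.0086, 0, 0, 12]]
[[0.0032, -0.0084, 0, 0, 12]]
[[0.0035, -0.0083, 0, 0, 12]]
[[0.0038, -0.0082, 0, 0, 12]]
[[0.0041, -0.0081, 0, 0, 12]]
[[0.0044, -0.0079, 0, 0, 12]]
[[0.0047, -0.0078, 0, 0, 12]]
[[0.0049, -0.0076, 0, 0, 12]]
[[0.0052, -0.0074, 0, 0, 12]]
[[0.0054, -0.0072, 0, 0, 12]]
[[0.0057, -0.007, 0, 0, 12]]
[[0.0059, -0.0068, 0, 0, 12]]
[[0.0062, -0.0066, 0, 0, 12]]
[[0.0064, -0.0064, 0, 0, 12]]
[[0.0066, -0.0062, 0, 0, 12]]
[[0.0068, -0.0059, 0, 0, 12]]
```

step_arm --pt "0.0002 -0.0045 0 0 12" --pt "0.0005 -0.009 0 0 12" --pt "0.0008 -0.0135 0 0 12" --pt "0.0013 -0.018 0 0 12"

```text
time_s: 8.67
tcp_pos: [0.4741, -0.0462, 0.0993]
eef_rot: [-180.0, -0.1, -13.1]
contact_force: [1.4, -2.4, 6.0]
gripper_width: 0.017
gripper_force: 20.0
```

step_arm --pt "0.0005 -0.0045 0 0 12" --pt "0.0011 -0.009 0 0 12" --pt "0.0018 -0.0135 0 0 12" --pt "0.0025 -0.018 0 0 12"

```text
time_s: 9.0
tcp_pos: [0.4758, -0.042, 0.0994]
eef_rot: [-180.0, -0.1, -13.1]
contact_force: [1.9, -3.8, 5.9]
gripper_width: 0.0171
gripper_force: 20.0
```

Run:
```python
from h import *
im=st(3); print(im[175:215,404].min(1).tolist())
```

```text
t 9.15 u [-62.75  11.81  99.33] b 169.34 rad 63.85 Ftan [1.33 1.62 2.12] 1.69 Frad -3.11 Fz 5.6 w 16.9
[154, 181, 181, 168, 170, 171, 180, 200, 227, 248, 253, 254, 254, 254, 254, 254, 255, 255, 250, 225, 188, 161, 151, 150, 152, 168, 190, 204, 204, 204, 204, 203, 204, 203, 206, 203, 205, 205, 202, 204]
```

step_arm --pt "0.0038 -0.0045 0 0 12" --pt "0.0047 -0.0089 0 0 12"

```text
time_s: 9.32
tcp_pos: [0.4768, -0.0402, 0.0993]
eef_rot: [-180.0, -0.1, -13.1]
contact_force: [-0.6, -2.7, 8.8]
gripper_width: 0.0167
gripper_force: 20.0
```

step_arm --pt "0.001 -0.0044 0 0 12" --pt "0.002 -0.0088 0 0 12"

```text
time_s: 9.48
tcp_pos: [0.4778, -0.0381, 0.0993]
eef_rot: [-180.0, -0.1, -13.1]
contact_force: [-0.3, -2.2, 8.1]
gripper_width: 0.0168
gripper_force: 20.0
```

Run:
```python
from h import *
im=st(2); print(im[190:205,404].min(1).tolist())
```

```text
t 9.58 u [-61.66  16.02  99.28] b 165.43 rad 63.7 Ftan [2.59 1.54] 2.06 Frad -0.41 Fz 8.3 w 17.0
[254, 254, 255, 254, 245, 215, 170, 155, 149, 153, 169, 191, 201, 204, 205]
```

step_arm --pt "0.0012 -0.0044 -0.003 0 12" --pt "0.0023 -0.0087 -0.005 0 12"

```text
time_s: 9.75
tcp_pos: [0.4785, -0.0363, 0.0995]
eef_rot: [-180.0, -0.1, -13.1]
contact_force: [6.3, -6.3, -9.0]
gripper_width: 0.0171
gripper_force: 20.0
```

step_arm --pt "0.0012 -0.0044 0 0 12" --pt "0.0026 -0.0087 0 0 12"

```text
time_s: 9.92
tcp_pos: [0.4797, -0.0344, 0.0994]
eef_rot: [180.0, -0.0, -13.1]
contact_force: [3.3, -5.9, -3.6]
gripper_width: 0.0165
gripper_force: 20.0
```

Run:
```python
from h import *
im=st(2); print(im[190:205,404].min(1).tolist())
```

```text
t 10.02 u [-60.66  20.12  99.45] b 161.65 rad 63.91 Ftan [2.07 1.58] 1.83 Frad -5.96 Fz -3.0 w 16.9
[254, 254, 255, 255, 250, 232, 193, 160, 150, 148, 170, 191, 202, 205, 202]
```

step_arm --pt "0.0045 -0.0033 0.001 0 12" --pt "0.006 -0.0076 0.001 0 12"

```text
time_s: 10.18
tcp_pos: [0.481, -0.0327, 0.0994]
eef_rot: [180.0, 0.0, -13.1]
contact_force: [0.5, -2.8, 3.6]
gripper_width: 0.017
gripper_force: 20.0
```

step_arm --pt "0.0016 -0.0042 0 0 12" --pt "0.0032 -0.0084 0 0 12"

```text
time_s: 10.35
tcp_pos: [0.4822, -0.0309, 0.0993]
eef_rot: [180.0, 0.0, -13.1]
contact_force: [-0.1, -5.2, 2.7]
gripper_width: 0.0168
gripper_force: 20.0
```

Run:
```python
from h import *
im=st(2); print(im[190:205,404].min(1).tolist())
```

```text
t 10.45 u [-58.95  24.1   99.37] b 157.76 rad 63.69 Ftan [3.35 3.2 ] 3.27 Frad -1.94 Fz 3.3 w 17.1
[255, 253, 254, 255, 253, 246, 216, 175, 153, 145, 162, 183, 202, 204, 203]
```

step_arm --pt "0.0017 -0.0042 0 0 12" --pt "0.0035 -0.0083 0 0 12"

```text
time_s: 10.62
tcp_pos: [0.4836, -0.029, 0.0993]
eef_rot: [180.0, 0.0, -13.1]
contact_force: [-0.5, -4.1, 4.4]
gripper_width: 0.0169
gripper_force: 20.0
```

Run:
```python
from h import *
im=st(3); print(im[190:205,404].min(1).tolist())
```

```text
t 10.77 u [-58.    26.34  99.34] b 155.58 rad 63.7 Ftan [4.98 2.89 2.91] 3.59 Frad -1.45 Fz 4.1 w 16.9
[254, 254, 254, 255, 255, 249, 227, 188, 158, 151, 158, 176, 198, 204, 205]
```

step_arm --pt "0.0019 -0.0041 0 0 12" --pt "0.0038 -0.0082 0 0 12"

```text
time_s: 10.93
tcp_pos: [0.4851, -0.0271, 0.0993]
eef_rot: [180.0, 0.0, -13.1]
contact_force: [-1.1, -5.4, 5.1]
gripper_width: 0.0166
gripper_force: 20.0
```

Run:
```python
from h import *
im=st(4); print(im[190:205,404].min(1).tolist())
```

```text
t 11.13 u [-56.95  28.43  99.35] b 153.47 rad 63.65 Ftan [3.27 3.29 2.47 3.47] 3.13 Frad -1.6 Fz 4.2 w 16.7
[254, 254, 254, 254, 255, 252, 238, 204, 162, 151, 154, 175, 194, 203, 203]
```

step_arm --pt "0.002 -0.004 0 0 12" --pt "0.0041 -0.0081 0 0 12"

```text
time_s: 11.3
tcp_pos: [0.4866, -0.0254, 0.0993]
eef_rot: [180.0, 0.0, -13.1]
contact_force: [-1.1, -5.4, 4.5]
gripper_width: 0.0169
gripper_force: 20.0
```

Run:
```python
from h import *
im=st(4); print(im[190:205,404].min(1).tolist())
```

```text
t 11.5 u [-55.89  30.47  99.34] b 151.4 rad 63.65 Ftan [4.16 3.06 2.73 3.2 ] 3.29 Frad -1.89 Fz 4.7 w 17.0
[254, 254, 254, 255, 255, 254, 245, 217, 170, 151, 151, 166, 188, 201, 205]
```

step_arm --pt "0.0013 -0.0024 0 0 12" --pt "0.0026 -0.0048 0 0 12"

```text
time_s: 11.67
tcp_pos: [0.4875, -0.0244, 0.0993]
eef_rot: [180.0, 0.0, -13.1]
contact_force: [-1.2, -4.5, 4.7]
gripper_width: 0.0169
gripper_force: 20.0
```

Run:
```python
from h import *
im=st(3)
```

```text
t 11.82 u [-55.31  31.55  99.33] b 150.3 rad 63.68 Ftan [3.91 3.36 3.61] 3.63 Frad -3.02 Fz 4.3 w 16.8
```

step_arm --pt "0.0018 -0.0022 0 0 12" --pt "0.0034 -0.0043 0 0 12"

```text
time_s: 11.98
tcp_pos: [0.4885, -0.0235, 0.0993]
eef_rot: [180.0, 0.0, -13.1]
contact_force: [-1.2, -4.4, 5.7]
gripper_width: 0.0168
gripper_force: 20.0
```

Run:
```python
from h import *
im=st(3)
```

```text
t 12.13 u [-54.6   32.64  99.34] b 149.13 rad 63.61 Ftan [4.23 3.73 3.33] 3.76 Frad -1.77 Fz 5.9 w 16.9
```

step_arm --pt "0.0014 -0.0023 0 0 12" --pt "0.0028 -0.0046 0 0 12"

```text
time_s: 12.3
tcp_pos: [0.4894, -0.0225, 0.0993]
eef_rot: [180.0, 0.0, -13.1]
contact_force: [-1.6, -4.1, 5.4]
gripper_width: 0.017
gripper_force: 20.0
```

Run:
```python
from h import *
im=st(3); print(im[190:205,404].min(1).tolist())
```

```text
t 12.45 u [-53.92  33.83  99.32] b 147.9 rad 63.65 Ftan [3.26 3.41 3.67] 3.45 Frad -1.6 Fz 5.6 w 16.8
[254, 254, 254, 254, 255, 255, 251, 230, 193, 159, 150, 155, 179, 196, 203]
```

step_arm --pt "0.0015 -0.0022 0 0 12" --pt "0.003 -0.0044 0 0 12"

```text
time_s: 12.62
tcp_pos: [0.4903, -0.0216, 0.0993]
eef_rot: [180.0, 0.0, -13.1]
contact_force: [-2.6, -3.2, 6.5]
gripper_width: 0.017
gripper_force: 20.0
```

Run:
```python
from h import *
im=st(3)
```

```text
t 12.77 u [-53.18  34.89  99.33] b 146.73 rad 63.6 Ftan [4.15 4.21 4.12] 4.16 Frad -2.03 Fz 5.1 w 16.6
```

step_arm --pt "0.0012 -0.0017 0 0 12" --pt "0.0024 -0.0034 0 0 12"

```text
time_s: 12.93
tcp_pos: [0.4911, -0.0209, 0.0993]
eef_rot: [180.0, 0.0, -13.1]
contact_force: [-1.6, -4.1, 5.7]
gripper_width: 0.0166
gripper_force: 20.0
```

Run:
```python
from h import *
im=st(3)
```

```text
t 13.08 u [-52.64  35.72  99.34] b 145.84 rad 63.62 Ftan [3.76 3.7  3.79] 3.75 Frad -1.92 Fz 5.8 w 16.5
```

step_arm --pt "0.0015 -0.0022 0 0 12" --pt "0.003 -0.0043 0 0 12"

```text
time_s: 13.25
tcp_pos: [0.492, -0.02, 0.0993]
eef_rot: [180.0, 0.0, -13.1]
contact_force: [-2.4, -5.8, 6.4]
gripper_width: 0.0174
gripper_force: 20.0
```

Run:
```python
from h import *
im=st(3); print(im[190:205,404].min(1).tolist())
```

```text
t 13.4 u [-51.99  36.67  99.32] b 144.8 rad 63.62 Ftan [4.49 4.35 4.11] 4.32 Frad -1.78 Fz 6.1 w 17.0
[254, 253, 254, 254, 254, 255, 255, 244, 213, 172, 152, 153, 166, 192, 200]
```

step_arm --pt "0.0012 -0.0015 0 0 12" --pt "0.0023 -0.0029 0 0 12"

```text
time_s: 13.57
tcp_pos: [0.4921, -0.0199, 0.0993]
eef_rot: [179.9, 0.1, -13.1]
contact_force: [-3.9, -6.6, 8.6]
gripper_width: 0.0168
gripper_force: 20.0
```

Run:
```python
from h import *
im=st(3)
```

```text
t 13.72 u [-51.93  36.78  99.29] b 144.69 rad 63.63 Ftan [6.62 6.71 7.28] 6.87 Frad -2.36 Fz 8.4 w 17.0
```

step_arm --pt "0.0005 -0.0006 0 0 12" --pt "0.0009 -0.0012 0 0 12"

```text
time_s: 13.88
tcp_pos: [0.4921, -0.0199, 0.0992]
eef_rot: [179.9, 0.1, -13.1]
contact_force: [-4.0, -7.7, 9.3]
gripper_width: 0.0167
gripper_force: 20.0
```

Run:
```python
from h import *
im=st(5)
```

```text
t 14.13 u [-51.92  36.81  99.27] b 144.67 rad 63.64 Ftan [6.6  7.53 7.77 7.24 7.16] 7.26 Frad -2.65 Fz 9.0 w 16.5
```

step_arm --pt "0.0004 -0.0005 0 0 12" --pt "0.0008 -0.001 0 0 12" --pt "0.0008 -0.001 0 0 12" --pt "0.0008 -0.001 0 0 12"

```text
time_s: 14.47
tcp_pos: [0.4921, -0.0199, 0.0993]
eef_rot: [179.9, 0.1, -13.1]
contact_force: [-4.9, -7.9, 9.0]
gripper_width: 0.0169
gripper_force: 20.0
```

Run:
```python
from h import *
im=st(4)
```

```text
t 14.67 u [-51.9   36.85  99.25] b 144.63 rad 63.65 Ftan [7.13 8.58 9.67 8.55] 8.48 Frad -1.72 Fz 9.3 w 16.7
```

Crank force is about 8 N against about 2.7 N running free, so roughly 10–11 N on the rim. I'll release the knob and go back to the pawl.

step_arm --pt "0 0 0 0 20" --pt "0 0 0 0 26" --pt "0 0 0 0 32" --pt "0 0 0 0 38" --pt "0 0 0 0 40" --pt "0 0 -0.1 0 40" --pt "0 0 -0.26 0 40" --pt "0 0 -0.4 0 40" --pt "0 0 -0.48 0 40" --pt "0 0 -0.48 0 40"

```text
time_s: 15.5
tcp_pos: [0.4963, -0.0183, 0.2244]
eef_rot: [-179.8, -0.4, -13.1]
contact_force: [1.3, -0.2, -0.9]
gripper_width: 0.0399
gripper_force: 0.0
```

step_arm --pt "0.12 0.1 0 0 40" --pt "0.24 0.2 0 0 40" --pt "0.36 0.3 0 0 40" --pt "0.48 0.4 0 0 40" --pt "0.53 0.45 0 0 40" --pt "0.53 0.45 0 0 40" --pt "0.53 0.45 0 0 40"

```text
time_s: 16.08
tcp_pos: [0.597, -0.1594, 0.2178]
eef_rot: [180.0, 0.1, -13.3]
contact_force: [-0.9, -0.1, -0.1]
gripper_width: 0.04
gripper_force: 0.0
```

Run:
```python
from h import *
im,s=snap('wrist','w4.png'); print(s['time_s'],w2u(s['tcp_pos']),s['eef_rot'],s['contact_force'],s['gripper_width'],sh(u2w([.0825,-.0769,.20])))
print(proj(cam('wrist',s),u2w([.0825,-.0769,.141])))
```

```text
16.0833 [ 0.08190575 -0.07513992  0.21777436] [ 1.79995627e+02  1.18955724e-01 -1.32540590e+01] [-0.90134877 -0.09321945 -0.13223928] 0.03998428874614723 [ 0.0044  0.0097  0.0731 -0.0007]
[320.75283812 205.18107386]
```

View pics/w4.png

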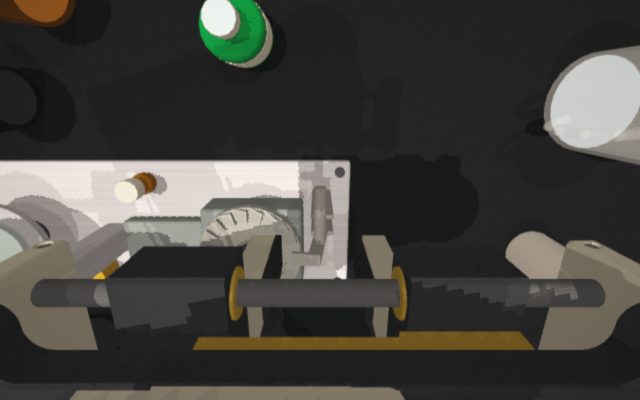

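The pawl is still up, with its bar at about (320, 185–240), between the fingers. I'll go down, grip it and swing it shut.

step_arm --pt "0.002 0.007 0.12 0 40" --pt "0.002 0.007 0.24 0 40" --pt "0.002 0.007 0.34 0 40" --pt "0.002 0.007 0.38 0 40" --pt "0.002 0.007 0.38 0 40" --pt "0.002 0.007 0.38 0 24" --pt "0.002 0.007 0.38 0 12" --pt "0.002 0.007 0.38 0 4" --pt "0.002 0.007 0.38 0 4" --pt "0.002 0.007 0.38 0 4" --pt "0.002 0.007 0.38 0 4" --pt "0.002 0.007 0.38 0 4" --newtons 10

```text
time_s: 17.13
tcp_pos: [0.5976, -0.1606, 0.1252]
eef_rot: [-180.0, -0.1, -13.1]
contact_force: [-0.0, 1.0, 4.0]
gripper_width: 0.0094
gripper_force: 10.0
```

step_arm --pt "0 0 0 0 4" --pt "0 0 0 0 4" --pt "0 0 0 0 4"

```text
time_s: 17.38
tcp_pos: [0.5976, -0.1606, 0.1251]
eef_rot: [-180.0, -0.1, -13.1]
contact_force: [-0.2, 1.6, 5.9]
gripper_width: 0.0095
gripper_force: 10.0
```

Run:
```python
from h import *
s=r.get_state(); p=w2u(s['tcp_pos']); print(s['time_s'],p,s['contact_force'],s['gripper_width'],s['gripper_force'])
f=lambda t:np.array([-.078+.055*np.cos(t)-.004*np.sin(t),.086+.055*np.sin(t)+.004*np.cos(t)])
from scipy.optimize import brentq
t0=brentq(lambda t:f(t)[0]-p[1],0.3,1.65); print(t0)
print([[0,float(round(-(f(t)-f(t0))[0]/.25,3)),float(round(-(f(t)-f(t0))[1]/.25,3)),0,4] for t in np.linspace(t0,0.12,13)[1:]])
```

```text
17.3833 [ 0.08276742 -0.07613991  0.12514801] [-0.20526479  1.59783995  5.85626079] 0.009542884278717146 10.000089704990387
1.4644597025904145
[[0, -0.025, 0.002, 0, 4], [0, -0.049, 0.007, 0, 4], [0, -0.072, 0.015, 0, 4], [0, -0.095, 0.025, 0, 4], [0, -0.116, 0.038, 0, 4], [0, -0.136, 0.053, 0, 4], [0, -0.154, 0.07, 0, 4], [0, -0.169, 0.089, 0, 4], [0, -0.183, 0.109, 0, 4], [0, -0.194, 0.131, 0, 4], [0, -0.203, 0.154, 0, 4], [0, -0.209, 0.178, 0, 4]]
```

step_arm --pt "0 -0.025 0.002 0 4" --pt "0 -0.049 0.007 0 4" --pt "0 -0.072 0.015 0 4" --pt "0 -0.095 0.025 0 4" --pt "0 -0.116 0.038 0 4" --pt "0 -0.136 0.053 0 4" --pt "0 -0.154 0.07 0 4" --pt "0 -0.169 0.089 0 4" --pt "0 -0.183 0.109 0 4" --pt "0 -0.194 0.131 0 4" --pt "0 -0.203 0.154 0 4" --pt "0 -0.209 0.178 0 4"

```text
time_s: 18.38
tcp_pos: [0.6091, -0.1101, 0.0795]
eef_rot: [179.9, -0.0, -13.1]
contact_force: [-1.1, -11.2, 15.8]
gripper_width: 0.0093
gripper_force: 10.0
```

step_arm --pt "0 0 0 0 4" --pt "0 0 0 0 4"

```text
time_s: 18.55
tcp_pos: [0.6089, -0.1102, 0.0792]
eef_rot: [179.9, 0.0, -13.1]
contact_force: [3.1, -6.1, -1.1]
gripper_width: 0.0095
gripper_force: 10.0
```

Run:
```python
from h import *
s=r.get_state(); p=w2u(s['tcp_pos']); print(s['time_s'],p,s['contact_force'],s['gripper_width'],s['gripper_force'])
```

```text
18.55 [ 0.08231609 -0.02454762  0.07922262] [ 3.14298388 -6.13068832 -1.14654763] 0.00954727281590832 9.999037832021713
```

step_arm --pt "0 0.004 0.004 0 4" --pt "0 0.004 0.004 0 4" --pt "0 0.004 0.004 0 12" --pt "0 0.004 0.004 0 20" --pt "0 0.004 0.004 0 30" --pt "0 0.004 0.004 0 40" --pt "0 0.004 0.004 0 46" --pt "0 0.004 0.004 0 46" --pt "0 0.004 0.004 0 46"

```text
time_s: 19.3
tcp_pos: [0.6086, -0.1106, 0.0787]
eef_rot: [180.0, 0.0, -13.1]
contact_force: [-0.9, 0.0, 0.1]
gripper_width: 0.0442
gripper_force: 0.0
```

step_arm --pt "0 0 -0.1 0 46" --pt "0 0 -0.24 0 46" --pt "0 0 -0.4 0 46" --pt "0 0 -0.5 0 46" --pt "0 0 -0.6 0 46" --pt "0 0 -0.6 0 46"

```text
time_s: 19.8
tcp_pos: [0.6113, -0.1109, 0.2351]
eef_rot: [-179.9, -0.5, -13.1]
contact_force: [1.1, 0.4, 0.7]
gripper_width: 0.046
gripper_force: 0.0
```

step_arm --pt "-0.15 0 0 0 46" --pt "-0.3 0 0 0 46" --pt "-0.45 0 0 0 46" --pt "-0.6 0 0 0 46" --pt "-0.65 0 0 0 46" --pt "-0.65 0 0 0 46" --pt "-0.65 0 0 0 46"

```text
time_s: 20.38
tcp_pos: [0.4504, -0.0735, 0.2295]
eef_rot: [-179.9, -0.1, -13.1]
contact_force: [0.9, 0.1, -0.1]
gripper_width: 0.0459
gripper_force: 0.0
```

Run:
```python
from h import *
im,s=snap('wrist','w5.png'); print(s['time_s'],w2u(s['tcp_pos']),s['contact_force'],s['gripper_width'])
b,_=snap('scene','s5.png'); print(b[190:205,404].min(1).tolist())
A=cv2.resize(im[0:240,150:450,::-1],(480,384)); B=cv2.resize(b[140:240,270:350,::-1],(308,384),interpolation=2)
cv2.imwrite('pics/m.png',np.hstack([A,B]))
```

```text
20.3833 [-0.08038814 -0.0248038   0.22953423] [ 0.92294025  0.13134007 -0.06338255] 0.0458869700512001
[255, 255, 255, 254, 255, 255, 255, 245, 214, 171, 150, 151, 169, 190, 201]
```

View pics/m.png

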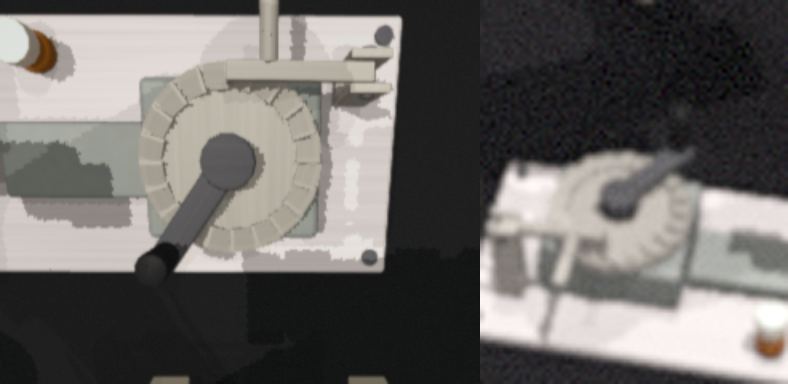

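The pawl's arm lies across the teeth with the bar back at its starting height. The lid edge is at the same row as when it went firm, and the vial and weight stand where they were. I'll hand in.

```bash
python3 -c "
from h import *
print(workorder.close_job())"
```

```text
the job is handed in; nothing more can be done
None
```

I handed the job in at about 20 s, but no verdict came back. By crank force the lid was pressing the beaker's rim with about 10–11 N just before I let go of the crank. I did not re-measure the force afterwards. The last pictures show the pawl lying on the wheel's teeth and the lid where it went firm.

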